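# Swing the bench magnifier over a mould half and clamp it

### The job

The open brass mould half lying flat beside the magnifier's foot is to be inspected: slacken the wing nut on top of the magnifier's post by about a quarter turn, swing the arm until the lens is centred above the mould half, and tighten the wing nut fully again so that the arm stays there. Do not force the arm round while the nut is tight, and leave the moulds and tools on the bench where they lie.

Things in the scene. Friction and masses are not known exactly. Their poses are not given: they have to be found in the camera images.
- magnifier: Bench magnifier, fixed on the bench: round cast foot 120 mm across and 18 mm high, rising to a 16 mm steel post, on top of which the arm turns. Origin: bench level, on the post's axis, z up. The foot and post never move. Its -x axis is the direction of the arm when joint swing_arm is 0.
- swing_arm (a joint): Angle of the magnifier's arm about the vertical post, rad, anticlockwise from above, limits -1.5 and 1.5. At value a the arm points along (-cos a, -sin a) in the magnifier's frame; lens centre 150 mm, middle of the handle 220 mm from the post's axis. Stiff: about 2 N at the handle with the nut slack (about 5 N with it tight); stays where it is left.
- lens_center (a point): Centre of the lens: 76 mm glass in a round black rim 86 mm across and 18 mm high, at the arm's end, 203 mm above the bench. Its axes turn with the arm: -x points outward along the arm, z up.
- handle_grip (a point): Middle of the black round handle (16 mm thick, 42 mm long, lying level) that sticks straight out from the far side of the lens rim, along the arm; 203 mm above the bench, open from above and from both sides. Same axes as the lens.
- wing_nut (a joint): Turn of the wing nut on its stud, rad, growing clockwise from above (tightening). Free below 0, presses on the arm's hub from 0 on, fully tight at a firm stop at 1.05. Starts tight (0.85 to 1.05) and stays where it is left. Tightening takes up to 0.4 N m.
- wing_top (a point): On the steel wing nut's axis, level with its wing tops, 242 mm above the bench. x along the wings, z up; turns with the nut. Two upright wings, 8 mm thick (y), reach 22 mm either side. The arm's grey socket block, 22 mm wide, 27 to 54 mm out from the axis along the arm, passes 5 mm from the wing ends; its top is 20 mm below the wing tops: keep fingertips above it.
- mould_half: The work: open brass mould half, a flat square plate about 60 mm wide and 14 mm thick with a round cavity in its upper face and two small upright guide pins (24 mm high in all); lies loose on the bench under the sweep of the lens, within 12 mm of the 150 mm circle round the post. Origin: centre of its underside, z up.
- closed_mould: Bystander: closed two-part mould block, 54 x 58 x 32 mm, without pins, also lying under the sweep of the lens; mould half and closed mould may have changed places. Origin: centre of its underside.
- tweezers: Bystander: steel tweezers 122 mm long, flat on the bench in front of the ball vise. Origin: centre of the underside.
- marker: Bystander: white marker pen about 130 mm long, lying on the bench to the left of the ball vise. Origin: centre of the underside.
Mind the look-alikes: they are no part of the job. Leave any pink look-alike of the mould_half alone.

How it is judged:
By the outcome, as a careful person would: the job done as asked, in the order asked, and still so for the second after the job is handed in, with the robot touching nothing.
It also fails if it takes over 64 s, if anything falls off the work surface, if the arm or the gripper's body presses on something with over 40 N, if the wrist force passes 120 N, or if a joint passes its speed limit or range.

### The arm

A 6-joint arm with a two-finger parallel gripper is mounted at the origin on a cart in front of the work surface, level with it; the furniture and walls round the work are solid. World frame = base frame: x ahead of the robot, y to its left, z up, the work surface at z = 0. Lengths are in m, angles in rad, forces in N, time in s.
With the tool pointing down it reaches from about 0.375 to 0.9 m from the base axis. Payload 3.1 kg.
Tool frame: the origin (TCP) lies on the centre line of the jaws, within the pads' length; the fingertips stand 14 mm ahead of it and the grasp point (between the pads) lies 5 mm behind it; z points along the fingers, y is the line along which they close (so a half turn about z gives the same grasp; the last joint's range is limited). The gripper opens to 87 mm and grips with 3 to 60 N. Pads are 19 mm wide; open, the fingers measure 117 mm over their backs; the gripper's body (75 mm by 190 mm) begins 51 mm behind the grasp point.
Start: joints at [0.94, 0.527, 1.433, -0, 1.181, -0.178], TCP at [0.273, 0.562, 0.237] pointing down, gripper open.
Joint ranges: [-3.08, 3.08], [-0.75, 2.2], [0.22, 2.44], [-1.43, 4.57], [0, 2.65], [-2.85, 2.85]. Speed limits (rad/s): [2.79, 2.79, 3.14, 3.14, 3.14, 3.14].

### API

Orientations are given as a unit quaternion [x, y, z, w].
In Python, from rig import robot gives the robot as it stands.
- The arm moves only by the tool move_arm, never from a script. Its argument "commands" is a list of rows, each an object with "hand": the finger opening in cm, from 0 to 8.7; "travel": the shift along the tool's x, y, z in cm, a list of three; "twist": the turn, a rotation vector about the tool's x, y, z in degrees, a list of three. In form: [{"hand": hand, "travel": [dx, dy, dz], "twist": [wx, wy, wz]}, ...]. A call has 1 to 5 rows; each row shifts and turns the commanded pose from where the row before left it, along the tool's axes as they then stand; what a row does not reach is not made up. A row lasts 1/12 s, in which the tool goes at most 41.7 mm and 7.16 degrees, less where a joint would pass 70% of its speed; a pose out of reach is approached as far as the arm can. A call is refused whole if a number of a shift passes 4.17 or a number of a turn 7.16, either way. A call with a gripper value outside its range is refused whole. The fingers move at their own pace and stop on an object; "force" is the grip in N (left out, the last holds). Time passes only in rows, so rows that do not move let the fingers close. It gives the time, the measured TCP pose, the force, the opening and the grip force at its end, in the units of the state.
- robot.get_obs(): the state, without advancing time (a new reading comes with each control period).
- robot.camera(name): name is "side" or "top"; returns a dict with "frame" (384x512x3 uint8, red, green, blue), "fov_y" (degrees; the focal length in pixels is half the picture's height over the tangent of half this angle, whatever the lens; pixels are square), "cx", "cy" (the principal point, pixels), "k1" (the pictures are not rectified: a ray, as slopes to the right and down, at radius r is drawn at 1 + k1 r^2 times it, then the intrinsics apply), "extrinsics" (4x4, takes a point from camera to world coordinates). Camera axes: x right, y down, z forward; pixel columns grow to the right and rows downward; lengths in m; the calibration is good to about 2 mm. A picture is of the moment at which its call begins. There is no depth.
- robot.hand_in(): hands the job in; it is judged then, once.
The state is a dict: "time": time; "q": joint angles; "joint_velocities": joint speeds; "joint_torque": joint torques, N m; "position": TCP position; "tool_rot": TCP orientation; "ft_force": force on the tool from outside, world axes, zero at the start; "moment": the same for the moment, N m; "grip_width": finger opening in m; "grip_force": force on a finger pad.
Only numpy, scipy, OpenCV 4.12 (cv2) and the standard library are available. Lean on these libraries where they do the work, as an engineer would, in place of code of your own. Each camera call takes 0.05 s, during which the arm holds its last target. There are 200 camera calls.

## Working session

There is one attempt and no reset: what is moved stays moved. The work goes in short steps, Python scripts to look and compute and a tool call to move; the robot and the scene stay as the last step left them, time stands still between calls to the robot, and variables do not carry over. Pictures are saved under pics/ and viewed, at most 10 in all, crops included, and the job is handed in when it is done.

Besides the shell and the picture viewer there is one more tool, called after "Call:" as a command line: name --argument value ..., lists and objects as JSON in quotes. move_arm: Moves the arm, as the interface text tells. Its arguments: {"type":"object","properties":{"commands":{"type":"array"},"force":{"type":"number"}},"required":["commands"]}

```bash
mkdir -p pics; ls; python3 - <<'E'
from rig import robot
import cv2,pickle
d={}
for n in("side","top"):
    c=robot.camera(n); d[n]=c; cv2.imwrite(f"pics/{n}0.png",c["frame"][:,:,::-1]); print(n,c["fov_y"],c["cx"],c["cy"],c["k1"],c["extrinsics"].round(3).tolist() if hasattr(c["extrinsics"],'round') else c["extrinsics"])
pickle.dump(d,open("c0.pkl","wb"))
o=robot.get_obs();print(o)
E
```

```text
pics
side 47.63323835090777 249.6594807600214 196.43262542382573 -0.0881377142887993 [[0.859, -0.342, 0.38, 0.16], [-0.511, -0.573, 0.641, -0.645], [-0.002, -0.745, -0.667, 0.795], [0.0, 0.0, 0.0, 1.0]]
top 45.59866141441665 266.6454596660894 187.67628747645858 0.012697342797943942 [[-0.014, -0.989, 0.149, 0.362], [-1.0, 0.01, -0.028, -0.041], [0.027, -0.149, -0.988, 1.135], [0.0, 0.0, 0.0, 1.0]]
{'time': 0.1, 'q': array([ 9.39492842e-01,  5.28388347e-01,  1.43377439e+00,  4.78572212e-06,
        1.18139049e+00, -1.78497775e-01]), 'joint_velocities': array([ 0.00055128, -0.00171025, -0.00336555,  0.00187791,  0.00055888,
       -0.00194629]), 'joint_torque': array([-5.27197208e-04, -4.40982842e+01, -1.77150947e+01,  6.34831167e-02,
        5.34281053e-02, -4.27618772e-05]), 'position': array([0.27302447, 0.56151155, 0.23566008]), 'tool_rot': array([ 2.24474416e-01,  9.74479489e-01, -9.00150098e-04, -3.88195530e-04]), 'ft_force': array([ 0.82164211,  0.10994998, -0.50210986]), 'moment': array([ 0.01714887, -0.0243659 ,  0.0148451 ]), 'grip_force': 0.0, 'grip_width': 0.08691885112551452}
```

View pics/side0.png

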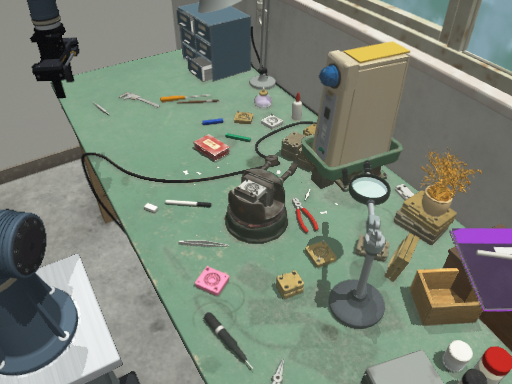

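View pics/top0.png

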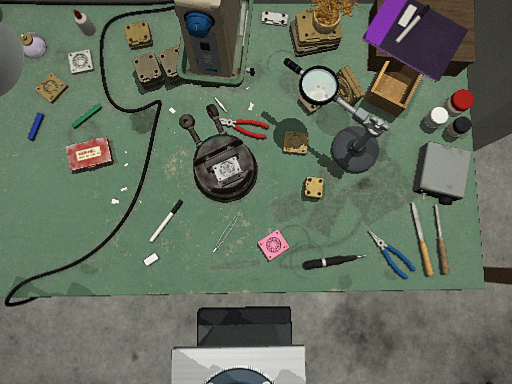

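Side view: the lens is at about (370,187), the wing nut at (375,240) and the foot at (357,303). Top view: the lens is at (319,86), the nut at (376,123), and the brass candidates are at (295,142) and (314,188). I'll zoom in on these.

```bash
python3 - <<'E'
import cv2,pickle,numpy as np
d=pickle.load(open("c0.pkl","rb"))
a=d["top"]["frame"][60:220,260:410,::-1]; b=d["side"]["frame"][160:330,260:420,::-1]
a=cv2.resize(a,(400,427),interpolation=cv2.INTER_CUBIC);b=cv2.resize(b,(400,427),interpolation=cv2.INTER_CUBIC)
cv2.imwrite("pics/z.png",np.hstack([a,b]))
E
```

```text
(no output)
```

View pics/z.png

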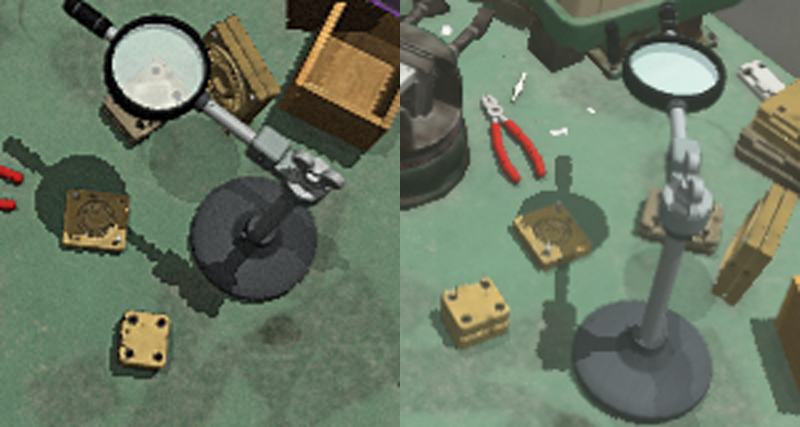

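The mould half, with its cavity and pins, is at top px (296,142), in the lens's shadow. The closed mould is at (314,187). Next I'll measure precisely.

```bash
cat > h.py <<'E'
import cv2,pickle,numpy as np
def K(c):
    f=192/np.tan(np.radians(c["fov_y"]/2)); return np.array([[f,0,c["cx"]],[0,f,c["cy"]],[0,0,1.]]),np.array([c["k1"],0,0,0,0.])
def ray(c,p):
    k,D=K(c);E=np.array(c["extrinsics"]);u=cv2.undistortPoints(np.array(p,float).reshape(-1,1,2),k,D)[:,0]
    return E[:3,3],np.c_[u,np.ones(len(u))]@E[:3,:3].T
def plane(c,p,z):
    o,r=ray(c,p); return o+r*((z-o[2])/r[:,2])[:,None]
def proj(c,P):
    k,D=K(c);Ei=np.linalg.inv(np.array(c["extrinsics"]));return cv2.projectPoints(np.array(P,float).reshape(-1,1,3),cv2.Rodrigues(Ei[:3,:3])[0],Ei[:3,3],k,D)[0][:,0]
def blob(m,p):
    n,l,s,ce=cv2.connectedComponentsWithStats(m.astype(np.uint8)); 
    ds=[np.linalg.norm(ce[i]-p) if s[i,4]>60 else 1e9 for i in range(n)]; i=int(np.argmin(ds)); return l==i
E
python3 - <<'E'
from h import *
d=pickle.load(open("c0.pkl","rb"))
def circ(P):
    A=np.c_[2*P[:,:2],np.ones(len(P))];s=np.linalg.lstsq(A,(P[:,:2]**2).sum(1),rcond=None)[0];return s[:2],np.sqrt(s[2]+s[:2]@s[:2])
for n,lp,mp in(("top",(319,86),(296,142)),("side",(370,188),(320,253))):
    c=d[n];h=cv2.cvtColor(c["frame"],cv2.COLOR_RGB2HSV).astype(int);H,S,V=h[...,0],h[...,1],h[...,2]
    # glass inner: bright, enclosed by rim
    dark=V<60
    free=blob(~dark&(np.hypot(*(np.indices(V.shape)[::-1]-np.array(lp)[:,None,None]))<25),lp)
    cs=max(cv2.findContours(free.astype(np.uint8),0,1)[0],key=cv2.contourArea)
    hull=cv2.convexHull(cs)[:,0]
    print(n,"glass",circ(plane(c,hull,.203)))
    br=(H>11)&(H<28)&(S>75)&(V>50)
    b=blob(br,mp);ct=max(cv2.findContours(b.astype(np.uint8),0,1)[0],key=cv2.contourArea)
    w=cv2.minAreaRect(plane(c,ct[:,0],.014)[:,:2].astype(np.float32)*1000);print("mould",b.sum(),w)
c=d["top"]
print("foot hand",plane(c,[(354.9,149.2)],.018),"lens",plane(c,[(318.5,85.1)],.203),plane(d["side"],[(370,188)],.203), "nut",plane(c,[(378,125.6)],.235),"footside",plane(d["side"],[(357,302)],.018))
a=c["frame"][105:145,355:405,::-1];b=d["side"]["frame"][215:265,350:400,::-1]
r=lambda x:cv2.resize(x,(400,400*x.shape[0]//x.shape[1]),interpolation=cv2.INTER_CUBIC)
A=np.zeros((400,800,3),np.uint8);A[:320,:400]=r(a);A[:,400:]=r(b);cv2.imwrite("pics/n.png",A)
E
```

```text
top glass (array([ 0.72513649, -0.18327037]), np.float64(0.03679929214581174))
mould 483 ((646.9940795898438, -148.47998046875), (60.71600341796875, 55.33415222167969), 83.06896209716797)
side glass (array([ 0.72931043, -0.17990309]), np.float64(0.06795859754841113))
mould 470 ((645.0796508789062, -152.1724853515625), (65.05570220947266, 56.8785285949707), 82.59004211425781)
foot hand [[ 0.62613818 -0.29723232  0.018     ]] lens [[ 0.72361176 -0.18249316  0.203     ]] [[ 0.72742843 -0.18274776  0.203     ]] nut [[ 0.62391066 -0.29715191  0.235     ]] footside [[ 0.62635644 -0.30404248  0.018     ]]
```

View pics/n.png

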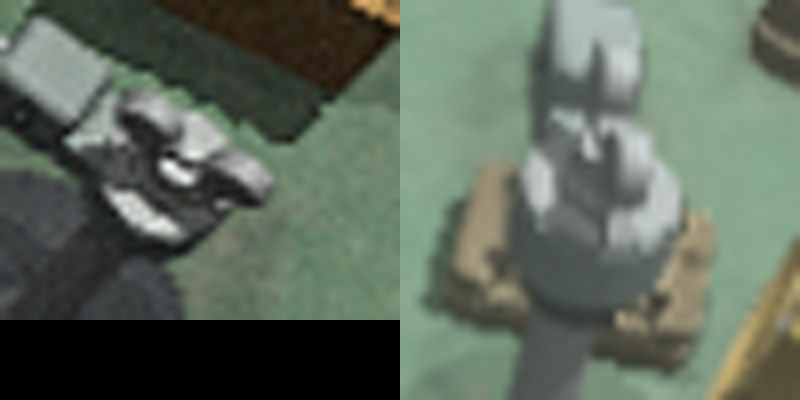

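The wing tips are at top px ≈(371.9,117.5) and (387.5,127.5), and at side px ≈(377,223) and (379,235). Now I'll triangulate them.

```bash
cat >> h.py <<'E'
def tri(ct,p,cs,q):
    o1,r1=ray(ct,[p]);o2,r2=ray(cs,[q]);A=[];b=[]
    for o,r in((o1,r1[0]),(o2,r2[0])):
        r=r/np.linalg.norm(r);M=np.eye(3)-np.outer(r,r);A.append(M);b.append(M@o)
    A=np.vstack(A);b=np.hstack(b);x,res,*_=np.linalg.lstsq(A,b,rcond=None);return x.round(4),np.sqrt(res).round(4)
E
python3 - <<'E'
from h import *
d=pickle.load(open("c0.pkl","rb"));t,s=d["top"],d["side"]
A=plane(t,[(371.9,117.5),(387.5,127.5)],.240);B=plane(s,[(377,223),(379.3,235)],.240)
for P in(A,B):
    v=P[0]-P[1];print(P.round(4),P.mean(0).round(4),np.hypot(*v[:2]),np.degrees(np.arctan2(v[1],v[0])))
print(tri(t,(371.9,117.5),s,(377,223)),tri(t,(387.5,127.5),s,(379.3,235)))
print("machine top z.3",plane(t,[(240,75),(245,5)],.3).round(3),"side base",plane(s,[(400,145),(308,143),(350,165)],.03).round(3))
# foot circle from both views: edge pixels of the dark foot
for n,p in(("top",(355,149)),("side",(357,305))):
    c=d[n];h=cv2.cvtColor(c["frame"],cv2.COLOR_RGB2HSV).astype(int)
    m=(h[...,1]<70)&(h[...,2]<105)&(np.hypot(*(np.indices(h.shape[:2])[::-1]-np.array(p)[:,None,None]))<34)
    m=cv2.morphologyEx(m.astype(np.uint8),cv2.MORPH_OPEN,np.ones((9,9)))
    ct=max(cv2.findContours(m,0,1)[0],key=cv2.contourArea);P=plane(c,ct[:,0],.012)[:,:2].astype(np.float32)*1000
    print(n,m.sum(),cv2.fitEllipse(P),cv2.minEnclosingCircle(P))
E
```

```text
[[ 0.6396 -0.2841  0.24  ]
 [ 0.6183 -0.315   0.24  ]] [ 0.629  -0.2995  0.24  ] 0.03752080479910486 55.45631736669008
[[ 0.6364 -0.291   0.24  ]
 [ 0.6193 -0.3152  0.24  ]] [ 0.6278 -0.3031  0.24  ] 0.02963288123707153 54.7786015760413
(array([ 0.6422, -0.2863,  0.2327]), array([0.0005])) (array([ 0.6187, -0.3152,  0.2401]), array([0.0006]))
machine top z.3 [[ 0.707 -0.017  0.3  ]
 [ 0.851 -0.028  0.3  ]] side base [[1.114 0.057 0.03 ]
 [0.875 0.209 0.03 ]
 [0.913 0.059 0.03 ]]
top 1983 ((625.1149291992188, -296.139892578125), (116.56201171875, 144.47439575195312), 30.651479721069336) ((619.916015625, -291.4709777832031), 76.97473907470703)
side 1074 ((617.1807861328125, -298.6878662109375), (90.99954223632812, 113.94251251220703), 17.983150482177734) ((616.7870483398438, -300.7991943359375), 61.36423873901367)
```

Nut axis ≈(0.627,-0.300), wings at ≈55°, mould ≈(0.6465,-0.150). First I'll turn the tool across the wings and raise it, then translate.

Call:
move_arm --commands '[{"hand":8.7,"travel":[0,0,-0.7],"twist":[0,0,7.1]},{"hand":8.7,"travel":[0,0,-0.7],"twist":[0,0,7.1]},{"hand":8.7,"travel":[0,0,-0.7],"twist":[0,0,7.1]},{"hand":8.7,"travel":[0,0,-0.7],"twist":[0,0,7.1]},{"hand":8.7,"travel":[0,0,-0.7],"twist":[0,0,7.1]}]'

```text
time: 0.52
position: [0.2731, 0.5617, 0.2712]
tool_rot: [0.514, 0.858, -0.001, -0.0]
ft_force: [-0.8, 0.2, 0.1]
grip_width: 0.0874
grip_force: 0.0
```

Call:
move_arm --commands '[{"hand":8.7,"travel":[0,0,-0.7],"twist":[0,0,7.1]},{"hand":8.7,"travel":[0,0,-0.7],"twist":[0,0,7.1]},{"hand":8.7,"travel":[0,0,-0.7],"twist":[0,0,7.1]},{"hand":8.7,"travel":[0,0,-0.7],"twist":[0,0,7.1]},{"hand":8.7,"travel":[0,0,-0.7],"twist":[0,0,7.1]}]'

```text
time: 0.93
position: [0.2731, 0.5617, 0.3062]
tool_rot: [0.751, 0.661, -0.001, 0.0]
ft_force: [0.0, -0.1, -1.3]
grip_width: 0.0872
grip_force: 0.0
```

Call:
move_arm --commands '[{"hand":8.7,"travel":[0,0,-0.7],"twist":[0,0,7.1]},{"hand":8.7,"travel":[0,0,-0.7],"twist":[0,0,7.1]},{"hand":8.7,"travel":[0,0,-0.7],"twist":[0,0,7.1]},{"hand":8.7,"travel":[0,0,-0.7],"twist":[0,0,6.7]}]'

```text
time: 1.27
position: [0.2732, 0.5617, 0.3342]
tool_rot: [0.888, 0.46, -0.001, 0.0]
ft_force: [-0.3, -0.4, 0.2]
grip_width: 0.0873
grip_force: 0.0
```

Call:
move_arm --commands '[{"hand":8.7,"travel":[-2.1,3.27,0],"twist":[0,0,0]},{"hand":8.7,"travel":[-2.1,3.27,0],"twist":[0,0,0]},{"hand":8.7,"travel":[-2.1,3.27,0],"twist":[0,0,0]},{"hand":8.7,"travel":[-2.1,3.27,0],"twist":[0,0,0]},{"hand":8.7,"travel":[-2.1,3.27,0],"twist":[0,0,0]}]'

```text
time: 1.68
position: [0.3472, 0.3805, 0.3341]
tool_rot: [0.887, 0.463, -0.001, 0.0]
ft_force: [1.1, -0.7, -0.6]
grip_width: 0.0869
grip_force: 0.0
```

Call:
move_arm --commands '[{"hand":8.7,"travel":[-2.1,3.27,0],"twist":[0,0,0]},{"hand":8.7,"travel":[-2.1,3.27,0],"twist":[0,0,0]},{"hand":8.7,"travel":[-2.1,3.27,0],"twist":[0,0,0]},{"hand":8.7,"travel":[-2.1,3.27,0],"twist":[0,0,0]},{"hand":8.7,"travel":[-2.1,3.27,0],"twist":[0,0,0]}]'

```text
time: 2.1
position: [0.4211, 0.2007, 0.3343]
tool_rot: [0.887, 0.462, -0.0, -0.0]
ft_force: [0.9, 0.4, 0.4]
grip_width: 0.0869
grip_force: 0.0
```

Call:
move_arm --commands '[{"hand":8.7,"travel":[-2.1,3.27,0],"twist":[0,0,0]},{"hand":8.7,"travel":[-2.1,3.27,0],"twist":[0,0,0]},{"hand":8.7,"travel":[-2.1,3.27,0],"twist":[0,0,0]},{"hand":8.7,"travel":[-2.1,3.27,0],"twist":[0,0,0]},{"hand":8.7,"travel":[-2.1,3.27,0],"twist":[0,0,0]}]'

```text
time: 2.52
position: [0.495, 0.021, 0.3343]
tool_rot: [0.887, 0.462, -0.0, -0.0]
ft_force: [0.3, -0.7, 0.0]
grip_width: 0.0871
grip_force: 0.0
```

Call:
move_arm --commands '[{"hand":8.7,"travel":[-2.1,3.27,0],"twist":[0,0,0]},{"hand":8.7,"travel":[-2.1,3.27,0],"twist":[0,0,0]},{"hand":8.7,"travel":[-2.1,3.27,0],"twist":[0,0,0]},{"hand":8.7,"travel":[-2.1,3.27,0],"twist":[0,0,0]},{"hand":8.7,"travel":[-2.1,3.27,0],"twist":[0,0,0]}]'

```text
time: 2.93
position: [0.569, -0.1587, 0.334]
tool_rot: [0.887, 0.462, -0.0, -0.001]
ft_force: [0.8, 0.5, -0.4]
grip_width: 0.0873
grip_force: 0.0
```

```bash
cat >> h.py <<'E'
def rel(x,y,z=None,yaw=None,yaxis=None):
    "tool-frame travel (cm) and twist z (deg) from now to the target; yaxis = wanted tool y direction, deg"
    from rig import robot
    from scipy.spatial.transform import Rotation as R
    o=robot.get_obs();p=o["position"];r=R.from_quat(o["tool_rot"]).as_matrix();z=p[2] if z is None else z
    w=(np.degrees(np.arctan2(r[1,1],r[0,1])))
    print("t",round(o["time"],2),"p",p.round(4),"yaw",w.round(2),"travel",(100*r.T@(np.array([x,y,z])-p)).round(2),"q6",o["q"][5].round(2),"tilt",r[:,2].round(3))
E
python3 -c "
from h import *
rel(.627,-.300)"
```

```text
t 2.93 p [ 0.569  -0.1587  0.334 ] yaw -34.97 travel [-8.260e+00  1.285e+01 -1.000e-02] q6 0.15 tilt [-0.001  0.001 -1.   ]
```

Call:
move_arm --commands '[{"hand":8.7,"travel":[-2.07,3.21,0],"twist":[0,0,0]},{"hand":8.7,"travel":[-2.07,3.21,0],"twist":[0,0,0]},{"hand":8.7,"travel":[-2.07,3.21,0],"twist":[0,0,0]},{"hand":8.7,"travel":[-2.07,3.21,0],"twist":[0,0,0]},{"hand":6,"travel":[0,0,0],"twist":[0,0,0]}]'

```text
time: 3.35
position: [0.628, -0.3058, 0.3323]
tool_rot: [0.888, 0.46, -0.001, 0.002]
ft_force: [1.1, 0.1, 0.5]
grip_width: 0.085
grip_force: 0.0
```

Call:
move_arm --commands '[{"hand":5,"travel":[0,0,2.3],"twist":[0,0,0]},{"hand":4,"travel":[0,0,2.3],"twist":[0,0,0]},{"hand":4,"travel":[0,0,2.3],"twist":[0,0,0]},{"hand":4,"travel":[0,0,2.2],"twist":[0,0,0]},{"hand":4,"travel":[0,0,0],"twist":[0,0,0]}]'

```text
time: 3.77
position: [0.6235, -0.2959, 0.2374]
tool_rot: [0.887, 0.462, -0.003, -0.005]
ft_force: [-1.5, 0.8, -0.7]
grip_width: 0.0548
grip_force: 0.0
```

```bash
python3 - <<'E'
from h import *
from rig import robot
rel(.627,-.300,.242)
s=robot.camera("side")["frame"];t=robot.camera("top")["frame"]
r=lambda x:cv2.resize(np.ascontiguousarray(x[...,::-1]),(400,400),interpolation=cv2.INTER_CUBIC)
cv2.imwrite("pics/g.png",np.hstack([r(t[80:180,320:420]),r(s[185:265,335:415])]))
E
```

```text
t 3.77 p [ 0.6235 -0.2959  0.2374] yaw -34.94 travel [-0.14  0.51 -0.47] q6 0.01 tilt [-0.01   0.007 -1.   ]
```

View pics/g.png

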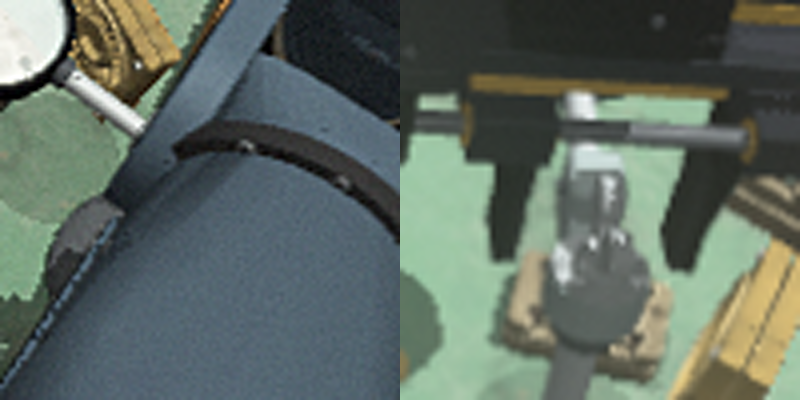

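The fingers straddle the nut in the side view, with tips at crop (505,260) and (680,270) and the nut at (605,240). I'll let it settle and re-read.

Call:
move_arm --commands '[{"hand":4,"travel":[0,0,0],"twist":[0,0,0]},{"hand":4,"travel":[0,0,0],"twist":[0,0,0]},{"hand":4,"travel":[0,0,0],"twist":[0,0,0]}]'

```text
time: 4.12
position: [0.6276, -0.2987, 0.2456]
tool_rot: [0.887, 0.462, 0.001, 0.002]
ft_force: [0.2, 0.4, 0.5]
grip_width: 0.0407
grip_force: 0.0
```

```bash
python3 -c "
from h import *
rel(.627,-.300,.242)"
```

```text
t 4.12 p [ 0.6276 -0.2987  0.2456] yaw -34.93 travel [-0.14  0.03  0.36] q6 0.01 tilt [ 0.003 -0.002 -1.   ]
```

Call:
move_arm --commands '[{"hand":3,"travel":[-0.1,0,0.3],"twist":[0,0,0]},{"hand":2,"travel":[0,0,0],"twist":[0,0,0]},{"hand":1.2,"travel":[0,0,0],"twist":[0,0,0]},{"hand":0.6,"travel":[0,0,0],"twist":[0,0,0]},{"hand":0.6,"travel":[0,0,0],"twist":[0,0,0]}]' --force 8

```text
time: 4.53
position: [0.6262, -0.2991, 0.2406]
tool_rot: [0.887, 0.462, 0.0, 0.0]
ft_force: [0.7, 0.9, 0.3]
grip_width: 0.0146
grip_force: 0.0
```

Call:
move_arm --commands '[{"hand":0.5,"travel":[0,0,0],"twist":[0,0,0]},{"hand":0.5,"travel":[0,0,0],"twist":[0,0,0]},{"hand":0.5,"travel":[0,0,0],"twist":[0,0,0]}]'

```text
time: 4.78
position: [0.6284, -0.3007, 0.2407]
tool_rot: [0.887, 0.462, 0.002, 0.003]
ft_force: [5.4, -2.0, -2.9]
grip_width: 0.0084
grip_force: 8.0
```

```bash
python3 -c "
from h import *
rel(.627,-.300,.242)
from rig import robot
o=robot.get_obs();print(o['ft_force'],o['moment'])"
```

```text
t 4.78 p [ 0.6284 -0.3007  0.2407] yaw -34.98 travel [-0.02 -0.16 -0.13] q6 0.0 tilt [ 0.006 -0.004 -1.   ]
[ 5.37278943 -1.98924137 -2.88366566] [-0.57512215 -0.78970234 -0.05174269]
```

Call:
move_arm --commands '[{"hand":0.5,"travel":[0,0.2,0],"twist":[0,0,0]},{"hand":0.5,"travel":[0,0,0],"twist":[0,0,0]},{"hand":0.4,"travel":[0,0,0],"twist":[0,0,-4]},{"hand":0.4,"travel":[0,0,0],"twist":[0,0,-5]},{"hand":0.4,"travel":[0,0,0],"twist":[0,0,-6]}]' --force 45

```text
time: 5.2
position: [0.6289, -0.301, 0.2407]
tool_rot: [0.818, 0.576, 0.001, 0.001]
ft_force: [3.5, -2.2, -1.8]
grip_width: 0.0072
grip_force: 45.0
```

```bash
python3 -c "
from h import *
rel(.628,-.301,.242)
from rig import robot
o=robot.get_obs();print(o['ft_force'],o['moment'])"
```

```text
t 5.2 p [ 0.6289 -0.301   0.2407] yaw -19.72 travel [-0.03 -0.08 -0.13] q6 -0.26 tilt [ 0.003 -0.002 -1.   ]
[ 3.52618079 -2.23072415 -1.83221929] [-0.45962618 -0.50427418 -0.15586378]
```

Call:
move_arm --commands '[{"hand":0.4,"travel":[0,0,0],"twist":[0,0,-6.8]},{"hand":0.4,"travel":[0,0,0],"twist":[0,0,-6.8]},{"hand":0.4,"travel":[0,0,0],"twist":[0,0,-6.8]},{"hand":0.4,"travel":[0,0,0],"twist":[0,0,-6.8]},{"hand":0.4,"travel":[0,0,0],"twist":[0,0,-6.8]}]'

```text
time: 5.62
position: [0.6299, -0.301, 0.2407]
tool_rot: [0.613, 0.79, 0.001, 0.003]
ft_force: [5.5, -2.6, -2.8]
grip_width: 0.0074
grip_force: 45.0
```

Call:
move_arm --commands '[{"hand":0.4,"travel":[0,0,0],"twist":[0,0,-6.8]},{"hand":0.4,"travel":[0,0,0],"twist":[0,0,-6.8]},{"hand":0.4,"travel":[0,0,0],"twist":[0,0,-6.8]},{"hand":0.4,"travel":[0,0,0],"twist":[0,0,-6.8]},{"hand":0.4,"travel":[0,0,0],"twist":[0,0,-6.8]}]'

```text
time: 6.03
position: [0.6306, -0.3005, 0.2407]
tool_rot: [0.356, 0.935, 0.001, 0.003]
ft_force: [7.7, -1.9, -3.8]
grip_width: 0.0069
grip_force: 45.0
```

Call:
move_arm --commands '[{"hand":0.4,"travel":[0,0,0],"twist":[0,0,-6.8]},{"hand":0.4,"travel":[0,0,0],"twist":[0,0,0]},{"hand":0.4,"travel":[0,0,0],"twist":[0,0,0]}]'

```text
time: 6.28
position: [0.6308, -0.3003, 0.2407]
tool_rot: [0.302, 0.953, 0.001, 0.004]
ft_force: [8.0, -1.1, -3.5]
grip_width: 0.0068
grip_force: 45.0
```

```bash
python3 -c "
from h import *
rel(.628,-.301,.242)
from rig import robot
o=robot.get_obs();print(o['ft_force'],o['moment'])"
```

```text
t 6.28 p [ 0.6308 -0.3003  0.2407] yaw 54.87 travel [ 0.19 -0.22 -0.13] q6 -1.56 tilt [ 0.007 -0.001 -1.   ]
[ 7.99075636 -1.06710899 -3.5207982 ] [-0.19429136 -1.33830783 -0.02952511]
```

Call:
move_arm --commands '[{"hand":2.5,"travel":[0,0,0],"twist":[0,0,0]},{"hand":3,"travel":[0,0,0],"twist":[0,0,0]},{"hand":3,"travel":[0,0,-1],"twist":[0,0,0]},{"hand":3,"travel":[0,0,-2],"twist":[0,0,0]},{"hand":4,"travel":[0,0,-2],"twist":[0,0,0]}]' --force 8

```text
time: 6.7
position: [0.6266, -0.2998, 0.2906]
tool_rot: [0.302, 0.953, 0.0, -0.002]
ft_force: [0.3, -0.4, 0.3]
grip_width: 0.0301
grip_force: 0.0
```

Call:
move_arm --commands '[{"hand":5,"travel":[0,0,-0.5],"twist":[0,0,6.75]},{"hand":5,"travel":[0,0,-0.5],"twist":[0,0,6.75]},{"hand":5,"travel":[0,0,0],"twist":[0,0,6.75]},{"hand":5,"travel":[0,0,0],"twist":[0,0,6.75]},{"hand":5,"travel":[0,0,0],"twist":[0,0,6.75]}]'

```text
time: 7.12
position: [0.6272, -0.3002, 0.3016]
tool_rot: [0.568, 0.823, -0.0, -0.0]
ft_force: [-1.0, -0.9, 0.3]
grip_width: 0.0492
grip_force: 0.0
```

Call:
move_arm --commands '[{"hand":5,"travel":[0,0,0],"twist":[0,0,6.75]},{"hand":5,"travel":[0,0,0],"twist":[0,0,6.75]},{"hand":5,"travel":[0,0,0],"twist":[0,0,6.75]},{"hand":5,"travel":[0,0,0],"twist":[0,0,6.75]},{"hand":5,"travel":[0,0,0],"twist":[0,0,6.75]}]'

```text
time: 7.53
position: [0.6271, -0.3002, 0.3014]
tool_rot: [0.783, 0.623, -0.0, -0.0]
ft_force: [-0.3, -0.4, 0.4]
grip_width: 0.0498
grip_force: 0.0
```

Call:
move_arm --commands '[{"hand":5,"travel":[0,0,0],"twist":[0,0,6.75]},{"hand":5,"travel":[0,0,0],"twist":[0,0,6.75]},{"hand":5,"travel":[0,0,0],"twist":[0,0,6.75]},{"hand":5,"travel":[0,0,0],"twist":[0,0,6.75]}]'

```text
time: 7.87
position: [0.6272, -0.3002, 0.3014]
tool_rot: [0.906, 0.423, -0.0, -0.0]
ft_force: [0.3, 0.2, -0.4]
grip_width: 0.0503
grip_force: 0.0
```

```bash
python3 - <<'E'
from h import *
d=pickle.load(open("c0.pkl","rb"));t,s=d["top"],d["side"]
print("handle px expected",proj(t,[(.770,-.129,.203)]),proj(s,[(.770,-.129,.203)]))
c=s;h=cv2.cvtColor(c["frame"],cv2.COLOR_RGB2HSV).astype(int)
rel(.770,-.129,.286)
from rig import robot
T=robot.camera("top");S=robot.camera("side");pickle.dump({"top":T,"side":S},open("c1.pkl","wb"))
cv2.imwrite("pics/h.png",np.hstack([T["frame"][30:200,240:440],S["frame"][130:300,250:450]])[...,::-1].repeat(2,0).repeat(2,1))
E
```

```text
handle px expected [[293.08804072  64.5970401 ]] [[367.73847868 167.98425153]]
t 7.87 p [ 0.6272 -0.3002  0.3014] yaw -39.98 travel [22.29 -0.05  1.52] q6 0.09 tilt [-0.001  0.    -1.   ]
```

View pics/h.png

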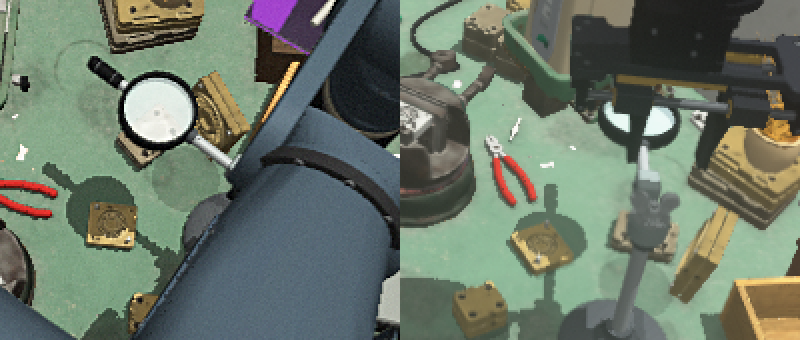

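Handle at top px (292.5,64.5), as predicted, and the arm has not moved. Next I'll go to the handle and descend.

Call:
move_arm --commands '[{"hand":5,"travel":[3.7,0,0],"twist":[0,0,0]},{"hand":5,"travel":[3.7,0,0],"twist":[0,0,0]},{"hand":5,"travel":[3.7,0,0],"twist":[0,0,0]},{"hand":5,"travel":[3.7,0,0],"twist":[0,0,0]},{"hand":5,"travel":[3.7,0,0],"twist":[0,0,0]}]'

```text
time: 8.38
position: [0.7463, -0.1566, 0.3012]
tool_rot: [0.904, 0.427, -0.0, -0.0]
ft_force: [0.5, 0.2, 0.5]
grip_width: 0.05
grip_force: 0.0
```

Call:
move_arm --commands '[{"hand":5,"travel":[3.7,0,0],"twist":[0,0,0]},{"hand":5,"travel":[0,0,0],"twist":[0,0,0]},{"hand":5,"travel":[0,0,0],"twist":[0,0,0]},{"hand":5,"travel":[0,0,0],"twist":[0,0,0]},{"hand":5,"travel":[0,0,0],"twist":[0,0,0]}]'

```text
time: 8.8
position: [0.7687, -0.1305, 0.3008]
tool_rot: [0.905, 0.425, -0.0, 0.0]
ft_force: [0.7, -0.1, 0.5]
grip_width: 0.0499
grip_force: 0.0
```

```bash
python3 -c "
from h import *
rel(.770,-.129,.198)"
```

```text
t 8.8 p [ 0.7687 -0.1305  0.3008] yaw -39.65 travel [2.100e-01 1.000e-02 1.028e+01] q6 0.38 tilt [-0.001 -0.    -1.   ]
```

Call:
move_arm --commands '[{"hand":5,"travel":[0.2,0,2],"twist":[0,0,0]},{"hand":5,"travel":[0,0,2.5],"twist":[0,0,0]},{"hand":5,"travel":[0,0,2.5],"twist":[0,0,0]},{"hand":5,"travel":[0,0,2],"twist":[0,0,0]},{"hand":5,"travel":[0,0,1.2],"twist":[0,0,0]}]'

```text
time: 9.22
position: [0.7684, -0.1294, 0.1957]
tool_rot: [0.905, 0.425, -0.002, -0.002]
ft_force: [-0.4, -0.8, -0.7]
grip_width: 0.0501
grip_force: 0.0
```

Call:
move_arm --commands '[{"hand":4,"travel":[0,0,0],"twist":[0,0,0]},{"hand":3,"travel":[0,0,0],"twist":[0,0,0]},{"hand":2.2,"travel":[0,0,0],"twist":[0,0,0]},{"hand":1.4,"travel":[0,0,0],"twist":[0,0,0]},{"hand":1.4,"travel":[0,0,0],"twist":[0,0,0]}]' --force 5

```text
time: 9.63
position: [0.7716, -0.1281, 0.2007]
tool_rot: [0.905, 0.425, 0.001, 0.001]
ft_force: [0.4, 0.7, 1.3]
grip_width: 0.025
grip_force: 0.0
```

Call:
move_arm --commands '[{"hand":1.4,"travel":[0,0,0],"twist":[0,0,0]},{"hand":1.4,"travel":[0,0,0],"twist":[0,0,0]}]'

```text
time: 9.8
position: [0.7706, -0.1272, 0.1996]
tool_rot: [0.905, 0.426, 0.0, -0.0]
ft_force: [-2.5, 1.0, 1.4]
grip_width: 0.0162
grip_force: 1.0
```

```bash
python3 -c "
from h import *
rel(.770,-.129,.198)
from rig import robot
T=robot.camera('top');S=robot.camera('side');pickle.dump({'top':T,'side':S},open('c2.pkl','wb'))
c=np.array([[.6465,-.150]])
for a in ((.627,-.3),(.629,-.2995),(.6302,-.2987)): v=c[0]-a;print(a,np.hypot(*v),np.degrees(np.arctan2(v[1],v[0])))
"
```

```text
t 9.8 p [ 0.7706 -0.1272  0.1996] yaw -39.62 travel [-0.18  0.07  0.16] q6 0.39 tilt [ 0.     0.001 -1.   ]
(0.627, -0.3) 0.15126218959145077 82.59308787150479
(0.629, -0.2995) 0.15052076268741132 83.32351993959792
(0.6302, -0.2987) 0.14959070826759263 83.74440258138965
```

Call:
move_arm --commands '[{"hand":1.4,"travel":[-0.03,-1.15,0],"twist":[0,0,-3]},{"hand":1.4,"travel":[-0.03,-1.15,0],"twist":[0,0,-3]},{"hand":1.4,"travel":[-0.03,-1.15,0],"twist":[0,0,-3]},{"hand":1.4,"travel":[-0.03,-1.15,0],"twist":[0,0,-3]},{"hand":1.4,"travel":[-0.03,-1.15,0],"twist":[0,0,-3]}]' --force 10

```text
time: 10.32
position: [0.7234, -0.0976, 0.1995]
tool_rot: [0.841, 0.541, 0.002, 0.002]
ft_force: [2.0, -0.8, 0.5]
grip_width: 0.0154
grip_force: 10.0
```

Call:
move_arm --commands '[{"hand":1.4,"travel":[-0.03,-1.15,0],"twist":[0,0,-3]},{"hand":1.4,"travel":[-0.03,-1.15,0],"twist":[0,0,-3]},{"hand":1.4,"travel":[-0.03,-1.15,0],"twist":[0,0,-3]},{"hand":1.4,"travel":[-0.03,-1.15,0],"twist":[0,0,-3]},{"hand":1.4,"travel":[0,0,0],"twist":[0,0,0]}]'

```text
time: 10.73
position: [0.6776, -0.0821, 0.1994]
tool_rot: [0.78, 0.625, -0.0, 0.0]
ft_force: [-1.3, 1.4, 3.3]
grip_width: 0.0158
grip_force: 10.0
```

```bash
cat >> h.py <<'E'
def lens(n,c,lp,dark=60):
    h=cv2.cvtColor(c["frame"],cv2.COLOR_RGB2HSV).astype(int);V=h[...,2]
    free=blob((V>dark)&(np.hypot(*(np.indices(V.shape)[::-1]-np.array(lp)[:,None,None]))<25),lp)
    ct=max(cv2.findContours(free.astype(np.uint8),0,1)[0],key=cv2.contourArea)
    P=plane(c,cv2.convexHull(ct)[:,0],.203)[:,:2].astype(np.float32)*1000
    return cv2.minEnclosingCircle(P)
E
python3 - <<'E'
from h import *
from rig import robot
rel(.770,-.129,.2)
T=robot.camera('top');S=robot.camera('side');pickle.dump({'top':T,'side':S},open('c3.pkl','wb'))
p=robot.get_obs()["position"];v=p[:2]-[.629,-.2993];print("arm ang",np.degrees(np.arctan2(v[1],v[0])),np.hypot(*v))
L=np.array([.629,-.2993])+.15*v/np.hypot(*v);print(L, [proj(c,[[*L,.203]]) for c in(T,S)],lens("top",T,proj(T,[[*L,.203]])[0]))
cv2.imwrite("pics/i.png",np.hstack([T["frame"][30:200,240:440],S["frame"][130:300,250:450]])[...,::-1].repeat(2,0).repeat(2,1))
E
```

```text
t 10.73 p [ 0.6776 -0.0821  0.1994] yaw -12.57 travel [-2.57 10.04 -0.06] q6 -0.06 tilt [-0. -0. -1.]
arm ang 77.1133252878824 0.22261468980743535
[ 0.66245351 -0.15307804] [array([[305.56115992, 112.73581507]]), array([[336.9890988 , 190.43438594]])] ((663.1339111328125, -152.36314392089844), 54.922149658203125)
```

View pics/i.png

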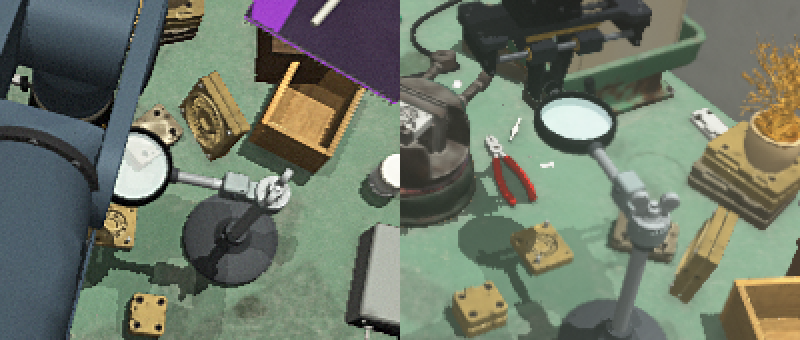

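The lens has moved with the handle. The wings, at crop (270,200)–(288,172), kept their angle of about 147°. About 6° of swing remains.

Call:
move_arm --commands '[{"hand":1.4,"travel":[-0.03,-1.2,0],"twist":[0,0,-3.1]},{"hand":1.4,"travel":[-0.03,-1.2,0],"twist":[0,0,-3.1]},{"hand":1.4,"travel":[0,0,0],"twist":[0,0,0]},{"hand":1.4,"travel":[0,0,0],"twist":[0,0,0]}]'

```text
time: 11.17
position: [0.6554, -0.0784, 0.1993]
tool_rot: [0.746, 0.666, 0.0, 0.0]
ft_force: [-2.7, 1.2, 5.4]
grip_width: 0.0153
grip_force: 10.0
```

Call:
move_arm --commands '[{"hand":2.5,"travel":[0,0,0],"twist":[0,0,0]},{"hand":3.2,"travel":[0,0,0],"twist":[0,0,0]},{"hand":4,"travel":[0,0,0],"twist":[0,0,0]},{"hand":5,"travel":[0,0,-2],"twist":[0,0,0]},{"hand":5,"travel":[0,0,-3],"twist":[0,0,0]}]'

```text
time: 11.58
position: [0.6529, -0.0782, 0.2446]
tool_rot: [0.746, 0.666, -0.003, -0.004]
ft_force: [0.4, 0.2, 0.2]
grip_width: 0.0409
grip_force: 0.0
```

Call:
move_arm --commands '[{"hand":5,"travel":[0,0,-3],"twist":[0,0,0]},{"hand":5,"travel":[0,0,-2],"twist":[0,0,0]},{"hand":5,"travel":[0,0,-1],"twist":[0,0,0]}]'

```text
time: 11.83
position: [0.6567, -0.0792, 0.3117]
tool_rot: [0.746, 0.666, 0.001, 0.003]
ft_force: [0.5, 0.0, -0.0]
grip_width: 0.0494
grip_force: 0.0
```

```bash
python3 - <<'E'
from h import *
rel(.629,-.2993,.31)
E
```

```text
t 11.83 p [ 0.6567 -0.0792  0.3117] yaw -6.48 travel [-22.18  -0.27   0.2 ] q6 -0.18 tilt [ 0.006 -0.002 -1.   ]
```

Call:
move_arm --commands '[{"hand":5,"travel":[-3.7,-0.05,0],"twist":[0,0,0]},{"hand":5,"travel":[-3.7,-0.05,0],"twist":[0,0,0]},{"hand":5,"travel":[-3.7,-0.05,0],"twist":[0,0,0]},{"hand":5,"travel":[-3.7,-0.05,0],"twist":[0,0,0]},{"hand":5,"travel":[-3.7,-0.05,0],"twist":[0,0,0]}]'

```text
time: 12.25
position: [0.6311, -0.2635, 0.307]
tool_rot: [0.746, 0.666, -0.0, -0.001]
ft_force: [0.4, 0.1, -1.0]
grip_width: 0.0496
grip_force: 0.0
```

Call:
move_arm --commands '[{"hand":5,"travel":[-3.7,0,0],"twist":[0,0,0]},{"hand":5,"travel":[0,0,0],"twist":[0,0,-6.8]},{"hand":5,"travel":[0,0,0],"twist":[0,0,-6.8]},{"hand":5,"travel":[0,0,0],"twist":[0,0,-6.8]},{"hand":5,"travel":[0,0,0],"twist":[0,0,-6.8]}]'

```text
time: 12.67
position: [0.627, -0.2995, 0.3066]
tool_rot: [0.566, 0.824, -0.0, -0.001]
ft_force: [-0.1, -0.5, -0.4]
grip_width: 0.05
grip_force: 0.0
```

Call:
move_arm --commands '[{"hand":5,"travel":[0,0,0],"twist":[0,0,-6.8]},{"hand":5,"travel":[0,0,0],"twist":[0,0,-6.8]},{"hand":5,"travel":[0,0,0],"twist":[0,0,-6.8]},{"hand":5,"travel":[0,0,0],"twist":[0,0,-6.8]},{"hand":5,"travel":[0,0,0],"twist":[0,0,-6.8]}]'

```text
time: 13.08
position: [0.6272, -0.2988, 0.3068]
tool_rot: [0.3, 0.954, 0.0, -0.001]
ft_force: [0.1, -0.1, 0.3]
grip_width: 0.0499
grip_force: 0.0
```

```bash
python3 - <<'E'
from h import *
from rig import robot
T=robot.camera('top');S=robot.camera('side');pickle.dump({'top':T,'side':S},open('c4.pkl','wb'))
rel(.629,-.2993,.242)
print(proj(T,[[.6465,-.150,.203]]),proj(S,[[.6465,-.150,.203]]),lens("top",T,proj(T,[[.6465,-.150,.203]])[0]),lens("side",S,proj(S,[[.6465,-.150,.203]])[0]))
cv2.imwrite("pics/j.png",np.hstack([T["frame"][80:180,250:350],S["frame"][150:250,290:390]])[...,::-1].repeat(4,0).repeat(4,1))
E
```

```text
t 13.18 p [ 0.6273 -0.2988  0.3069] yaw 54.71 travel [-0.18  0.06  6.49] q6 -1.56 tilt [-0.002  0.001 -1.   ]
[[304.31085407 120.02016479]] [[330.0440285  192.18961214]] ((648.3025512695312, -151.10702514648438), 37.99374008178711) ((652.1724853515625, -148.75750732421875), 79.59712219238281)
```

View pics/j.png

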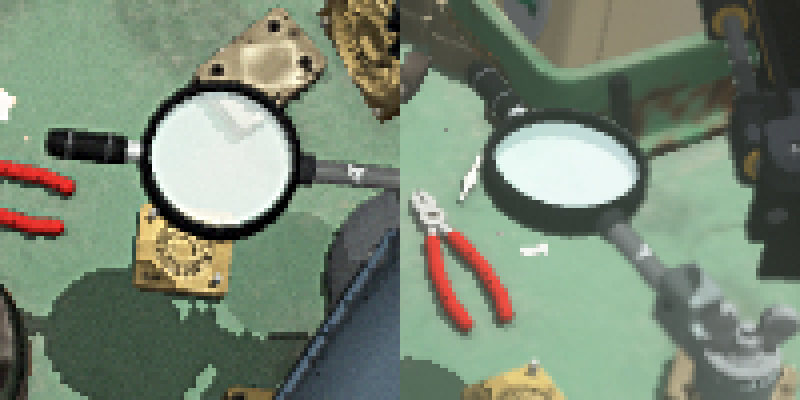

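The lens measures (0.648,-0.151) with radius 38 mm (top crop (222,160)), which is centred over the mould at (0.6465,-0.150). Next I'll regrip the nut gently.

Call:
move_arm --commands '[{"hand":3,"travel":[-0.2,0.05,2],"twist":[0,0,0]},{"hand":3,"travel":[0,0,1.7],"twist":[0,0,0]},{"hand":3,"travel":[0,0,1],"twist":[0,0,0]},{"hand":3,"travel":[0,0,0.6],"twist":[0,0,0]},{"hand":3,"travel":[0,0,0.4],"twist":[0,0,0]}]' --force 8

```text
time: 13.6
position: [0.6292, -0.2994, 0.2501]
tool_rot: [0.303, 0.953, 0.0, -0.001]
ft_force: [-0.7, 0.3, -0.4]
grip_width: 0.0313
grip_force: 0.0
```

Call:
move_arm --commands '[{"hand":3,"travel":[0,0,0.3],"twist":[0,0,0]},{"hand":3,"travel":[0,0,0.2],"twist":[0,0,0]},{"hand":3,"travel":[0,0,0.1],"twist":[0,0,0]},{"hand":3,"travel":[0,0,0],"twist":[0,0,0]},{"hand":3,"travel":[0,0,0],"twist":[0,0,0]}]'

```text
time: 14.02
position: [0.6298, -0.2997, 0.2462]
tool_rot: [0.303, 0.953, -0.0, 0.001]
ft_force: [-0.3, -0.5, 1.0]
grip_width: 0.0299
grip_force: 0.0
```

```bash
python3 - <<'E'
from h import *
rel(.6295,-.299,.242)
E
```

```text
t 14.02 p [ 0.6298 -0.2997  0.2462] yaw 54.75 travel [0.06 0.04 0.42] q6 -1.56 tilt [ 0.001 -0.001 -1.   ]
```

Call:
move_arm --commands '[{"hand":3,"travel":[0,0,0.2],"twist":[0,0,0]},{"hand":2.5,"travel":[0,0,0.2],"twist":[0,0,0]},{"hand":1.6,"travel":[0,0,0],"twist":[0,0,0]},{"hand":1,"travel":[0,0,0],"twist":[0,0,0]},{"hand":0.6,"travel":[0,0,0],"twist":[0,0,0]}]'

```text
time: 14.43
position: [0.6295, -0.2996, 0.2415]
tool_rot: [0.303, 0.953, 0.0, -0.0]
ft_force: [-0.6, 0.6, -0.2]
grip_width: 0.0125
grip_force: 0.0
```

Call:
move_arm --commands '[{"hand":0.5,"travel":[0,0,0],"twist":[0,0,0]},{"hand":0.5,"travel":[0,0,0],"twist":[0,0,0]},{"hand":0.5,"travel":[0,0,0],"twist":[0,0,0]}]'

```text
time: 14.68
position: [0.6297, -0.2994, 0.2416]
tool_rot: [0.303, 0.953, 0.0, 0.0]
ft_force: [1.0, 0.4, -0.1]
grip_width: 0.0077
grip_force: 8.0
```

```bash
python3 - <<'E'
from h import *
from rig import robot
rel(.6295,-.299,.242); o=robot.get_obs();print(o['ft_force'],o['moment'])
E
```

```text
t 14.68 p [ 0.6297 -0.2994  0.2416] yaw 54.75 travel [ 0.04  0.03 -0.04] q6 -1.56 tilt [ 0.  0. -1.]
[ 0.97253516  0.44684825 -0.08000255] [ 0.06193675 -0.11793026 -0.07975496]
```

Call:
move_arm --commands '[{"hand":0.4,"travel":[0,0,0],"twist":[0,0,0]},{"hand":0.4,"travel":[0,0,0],"twist":[0,0,4]},{"hand":0.4,"travel":[0,0,0],"twist":[0,0,6]},{"hand":0.4,"travel":[0,0,0],"twist":[0,0,7]},{"hand":0.4,"travel":[0,0,0],"twist":[0,0,7]}]' --force 55

```text
time: 15.1
position: [0.6297, -0.2995, 0.2416]
tool_rot: [0.496, 0.868, 0.0, 0.0]
ft_force: [0.7, 0.6, -0.0]
grip_width: 0.0067
grip_force: 55.0
```

Call:
move_arm --commands '[{"hand":0.4,"travel":[0,0,0],"twist":[0,0,7]},{"hand":0.4,"travel":[0,0,0],"twist":[0,0,7]},{"hand":0.4,"travel":[0,0,0],"twist":[0,0,7]},{"hand":0.4,"travel":[0,0,0],"twist":[0,0,7]},{"hand":0.4,"travel":[0,0,0],"twist":[0,0,7]}]'

```text
time: 15.52
position: [0.6296, -0.2995, 0.2416]
tool_rot: [0.734, 0.679, -0.0, 0.0]
ft_force: [0.6, 0.9, 0.5]
grip_width: 0.0069
grip_force: 55.0
```

Call:
move_arm --commands '[{"hand":0.4,"travel":[0,0,0],"twist":[0,0,7]},{"hand":0.4,"travel":[0,0,0],"twist":[0,0,6]},{"hand":0.4,"travel":[0,0,0],"twist":[0,0,5]},{"hand":0.4,"travel":[0,0,0],"twist":[0,0,4]},{"hand":0.4,"travel":[0,0,0],"twist":[0,0,3]}]'

```text
time: 15.93
position: [0.6296, -0.2995, 0.2416]
tool_rot: [0.863, 0.505, -0.0, 0.0]
ft_force: [1.4, 0.3, 0.1]
grip_width: 0.0069
grip_force: 55.0
```

```bash
python3 - <<'E'
from h import *
from rig import robot
rel(.6295,-.299,.242); o=robot.get_obs();print(o['ft_force'],o['moment'],o['grip_width'])
E
```

```text
t 15.93 p [ 0.6296 -0.2995  0.2416] yaw -29.34 travel [ 0.04 -0.03 -0.04] q6 -0.09 tilt [-0. -0. -1.]
[1.42916415 0.28989457 0.14835285] [0.00483018 0.04883596 0.38861592] 0.006872363732486425
```

Call:
move_arm --commands '[{"hand":0.4,"travel":[0,0,0],"twist":[0,0,3]},{"hand":0.4,"travel":[0,0,0],"twist":[0,0,3]},{"hand":0.4,"travel":[0,0,0],"twist":[0,0,3]},{"hand":0.4,"travel":[0,0,0],"twist":[0,0,0]}]'

```text
time: 16.27
position: [0.6296, -0.2995, 0.2416]
tool_rot: [0.9, 0.437, -0.0, 0.0]
ft_force: [0.7, 0.1, -0.3]
grip_width: 0.0072
grip_force: 55.0
```

```bash
python3 - <<'E'
from h import *
from rig import robot
rel(.6295,-.299,.242); o=robot.get_obs();print(o['ft_force'],o['moment'],o['grip_width'])
E
```

```text
t 16.27 p [ 0.6296 -0.2995  0.2416] yaw -38.22 travel [ 0.03 -0.04 -0.04] q6 0.06 tilt [-0. -0. -1.]
[ 0.66903147  0.09142433 -0.2986698 ] [-0.0448792   0.05383271  0.2721998 ] 0.007170752916712502
```

Call:
move_arm --commands '[{"hand":0.4,"travel":[0,0,0],"twist":[0,0,3]},{"hand":0.4,"travel":[0,0,0],"twist":[0,0,3]},{"hand":0.4,"travel":[0,0,0],"twist":[0,0,0]}]'

```text
time: 16.52
position: [0.6296, -0.2995, 0.2416]
tool_rot: [0.921, 0.389, -0.0, 0.0]
ft_force: [-0.1, 0.5, 0.1]
grip_width: 0.0074
grip_force: 55.0
```

```bash
python3 - <<'E'
from h import *
from rig import robot
rel(.6295,-.299,.242); o=robot.get_obs();print(o['ft_force'],o['moment'],o['grip_width'])
E
```

```text
t 16.52 p [ 0.6296 -0.2995  0.2416] yaw -44.16 travel [ 0.03 -0.04 -0.04] q6 0.17 tilt [ 0. -0. -1.]
[-0.08050569  0.47203989  0.11911382] [0.02541351 0.03658666 0.36169747] 0.007359185122690847
```

Call:
move_arm --commands '[{"hand":0.4,"travel":[0,0,0],"twist":[0,0,2]},{"hand":0.4,"travel":[0,0,0],"twist":[0,0,2]},{"hand":0.4,"travel":[0,0,0],"twist":[0,0,0]}]' --force 60

```text
time: 16.77
position: [0.6296, -0.2995, 0.2416]
tool_rot: [0.934, 0.358, -0.0, 0.0]
ft_force: [1.0, 0.8, 0.7]
grip_width: 0.0072
grip_force: 60.0
```

```bash
python3 - <<'E'
from h import *
from rig import robot
rel(.6295,-.299,.242); o=robot.get_obs();print(o['ft_force'],o['moment'],o['grip_width'])
E
```

```text
t 16.77 p [ 0.6296 -0.2995  0.2416] yaw -48.0 travel [ 0.03 -0.04 -0.04] q6 0.23 tilt [-0.    -0.001 -1.   ]
[0.98424871 0.84678473 0.70308445] [-0.00462408 -0.00189087  0.94194543] 0.00719558140377796
```

Call:
move_arm --commands '[{"hand":0.4,"travel":[0,0,0],"twist":[0,0,2]},{"hand":0.4,"travel":[0,0,0],"twist":[0,0,2]},{"hand":0.4,"travel":[0,0,0],"twist":[0,0,0]}]'

```text
time: 17.02
position: [0.6296, -0.2995, 0.2416]
tool_rot: [0.946, 0.325, -0.0, 0.0]
ft_force: [0.6, 0.5, -0.5]
grip_width: 0.0079
grip_force: 62.6
```

```bash
python3 - <<'E'
from h import *
from rig import robot
rel(.6295,-.299,.242); o=robot.get_obs();print(o['ft_force'],o['moment'],o['grip_width'])
E
```

```text
t 17.02 p [ 0.6296 -0.2995  0.2416] yaw -52.01 travel [ 0.02 -0.04 -0.04] q6 0.3 tilt [-0. -0. -1.]
[ 0.64059999  0.52383761 -0.50969788] [0.07449797 0.0255458  1.08373875] 0.007926244359532996
```

Firm stop reached: the moment jumped from about 0.36 to 1.08 N m. I'll release, lift and check.

Call:
move_arm --commands '[{"hand":2,"travel":[0,0,0],"twist":[0,0,0]},{"hand":3,"travel":[0,0,0],"twist":[0,0,0]},{"hand":3,"travel":[0,0,0],"twist":[0,0,0]},{"hand":3,"travel":[0,0,-1.5],"twist":[0,0,0]},{"hand":4,"travel":[0,0,-2.5],"twist":[0,0,0]}]'

```text
time: 17.43
position: [0.6276, -0.2987, 0.2782]
tool_rot: [0.946, 0.323, -0.002, -0.003]
ft_force: [0.1, 0.1, 0.2]
grip_width: 0.0302
grip_force: 0.0
```

Call:
move_arm --commands '[{"hand":4,"travel":[0,0,-3],"twist":[0,0,0]},{"hand":5,"travel":[-2,0,-2],"twist":[0,0,0]},{"hand":5,"travel":[-3,0,0],"twist":[0,0,0]},{"hand":5,"travel":[-3,0,0],"twist":[0,0,0]},{"hand":5,"travel":[-2,0,0],"twist":[0,0,0]}]'

```text
time: 17.85
position: [0.5486, -0.3624, 0.3323]
tool_rot: [0.946, 0.323, -0.0, 0.001]
ft_force: [-0.1, 0.3, 0.3]
grip_width: 0.0492
grip_force: 0.0
```

Call:
move_arm --commands '[{"hand":5,"travel":[0,0,0],"twist":[0,0,0]},{"hand":5,"travel":[0,0,0],"twist":[0,0,0]},{"hand":5,"travel":[0,0,0],"twist":[0,0,0]}]'

```text
time: 18.1
position: [0.5508, -0.3607, 0.3316]
tool_rot: [0.946, 0.323, 0.0, -0.0]
ft_force: [0.4, -0.2, 0.6]
grip_width: 0.0499
grip_force: 0.0
```

```bash
python3 - <<'E'
from h import *
from rig import robot
T=robot.camera('top');S=robot.camera('side')
rel(.629,-.2993,.242)
print(lens("top",T,proj(T,[[.6465,-.150,.203]])[0]))
cv2.imwrite("pics/k.png",np.hstack([T["frame"][80:180,250:350],S["frame"][170:290,290:410][:100]*1 if 0 else cv2.resize(S["frame"][170:290,290:410],(100,100))])[...,::-1].repeat(4,0).repeat(4,1))
for c,p in((S,proj(S,[[.6465,-.15,.014]])[0]),):
    h=cv2.cvtColor(c["frame"],cv2.COLOR_RGB2HSV).astype(int);b=blob((h[...,0]>11)&(h[...,0]<28)&(h[...,1]>75)&(h[...,2]>50),p)
    ct=max(cv2.findContours(b.astype(np.uint8),0,1)[0],key=cv2.contourArea);print("mould",p,b.sum(),cv2.minAreaRect(plane(c,ct[:,0],.014)[:,:2].astype(np.float32)*1000))
E
```

```text
t 18.2 p [ 0.5512 -0.3601  0.3314] yaw -52.19 travel [ 9.87 -0.04  8.95] q6 0.16 tilt [ 0.  0. -1.]
((648.4631958007812, -151.23526000976562), 37.95318603515625)
mould [320.20910479 252.3774493 ] 478 ((645.2589111328125, -152.67417907714844), (64.48377227783203, 57.00819396972656), 83.32518005371094)
```

View pics/k.png

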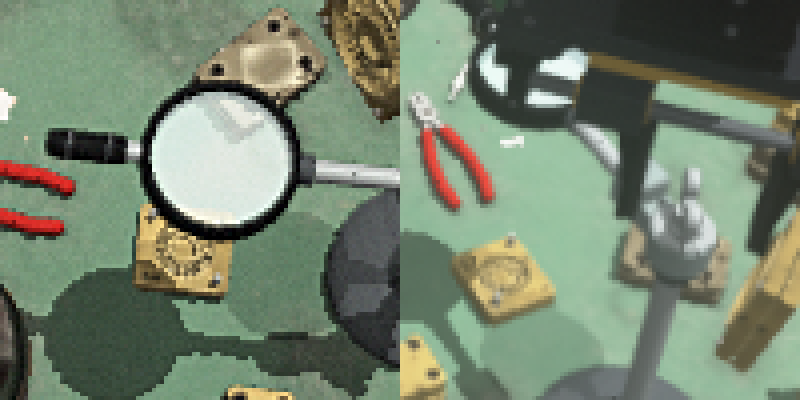

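The lens is still at (0.648,-0.151), within about 2–3 mm of the mould's centre. The mould has not moved and the nut is at its stop, so I'm handing in.

```bash
python3 -c "
from rig import robot
print(robot.hand_in())"
```

```text
the job is handed in; nothing more can be done
None
```

The job is handed in: I slackened the wing nut a quarter turn, swung the lens to within about 3 mm of the mould half's centre by camera, and tightened the nut to its firm stop, in about 18 s of the 64 s allowed; no verdict came back.

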